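# Free a stuck filter cartridge from its holder on the optical bench

### The job

Swing the keeper bar shut until it clicks over the reference cell, so the cell cannot jump out. Then free the cartridge jammed in the socket beside it, not by a straight pull: rock it sideways until one side springs up while the other stays down, rock it back until the second side springs up too and it stands level, and only then lift it. Finish still gripping it (do not let go), upright and still, about a finger's breadth clear above its socket, with the bar shut and everything else left where it is.

Things in the scene. Friction and masses are not known exactly. Their poses are not given: they have to be found in the camera images.
- holder: Fixed two-bay holder, plain grey base plate 150 x 130 x 10 mm, black walls. Origin on the bench under the plate; x from the cartridge socket (x = -40 mm) to the reference bay (x = +42 mm), y along both bays, z up. The socket: cheek walls across x (60 mm long, 1 mm play) and catch housings (14 mm thick, centred at y = +-50 mm), all with tops 32 mm above the bench.
- socket (a point): Point on the floor of the cartridge socket, at its centre, 10 mm above the bench; axes as the holder's. The rims around the socket stand 22 mm above this point.
- cartridge: Jammed filter cartridge, 0.25 kg: flat aluminium block 16 (x) x 64 (y) x 42 mm high with a small round window; on top a grip tab 12 (x) x 28 (y) x 34 mm, 42 to 76 mm above the underside. Origin at the centre of the underside, z up. Starts home on the socket floor, axes along the holder's. It rocks about its x axis (left/right sides = +y/-y); that takes 0.5 to 1 N m.
- foot_left (a point): Cartridge underside at its +y edge, 33 mm from the middle. A spring catch holds this side down: lifting this side alone meets about 20 N until 3 to 5 mm up (both at once over 40 N), then it springs on and rests on the catch about 9.6 mm up (8 degrees tilt if the other side is still down).
- foot_right (a point): The same at the -y edge, with its own catch. Pushing a freed side down again with about 20 N re-engages it, so while rocking back keep the freed side 10 to 13 mm up.
- keeper (a joint): Keeper bar angle about its upright hinge: 0 = fully shut (bar along the holder's +y, over the reference cell), grows as the bar swings out to the holder's +x, at most 1.0 rad. Stays where left (friction 0.06 N m). In the last 0.1 rad it rides over a spring ball (5 to 6 N at the knob) and clicks home against its stop at 0.
- keeper_hinge (a point): Point on the bar's hinge axis, 48 mm above the bench. The bar is aluminium, 118 mm long, 14 mm wide, 8 mm thick (44 to 52 mm above the bench).
- keeper_knob (a point): Top centre of the upright black knob pin near the free end of the bar: 12 mm diameter, 30 mm tall, its top 82 mm above the bench, 105 mm from the hinge axis.
- cell: The reference cell: small amber glass block with a white cap, 16 x 36 x 30 mm, loose in the reference bay. Origin at the centre of the underside. It stays there.
- lens_post: Bystander: a lens on a steel post with a round foot, 40 mm across, 88 mm tall, standing upright beside the holder. Origin under its foot.
- screw_jar: Bystander: a small clear jar, 44 mm diameter, 55 mm tall. Origin at the centre of its underside.
- driver: Bystander: a screwdriver 150 mm long, lying along its x axis. Origin at its middle, on its underside.

How it is judged (in metres and radians):
On the way, in this order (a step that is already met when the one before it is completed fails the run):
1. the keeper bar is shut in its detent, the cartridge still home (value of joint keeper below 0.03 rad and z of each of foot_left, foot_right in the frame of socket below 0.003 m), for 0.2 s.
2. rocked sideways: one side of the cartridge has sprung up past its catch (over 7 mm), the other is still down (under 3.5 mm) (((z of foot_left in the frame of socket above 0.007 m and z of foot_right in the frame of socket below 0.0035 m) or (z of foot_right in the frame of socket above 0.007 m and z of foot_left in the frame of socket below 0.0035 m))), for 0.05 s.
3. rocked back: both sides are past their catches (over 7 mm), level within 3.5 degrees, with the foot still in the socket (middle under 20 mm up) (z of each of foot_left, foot_right in the frame of socket above 0.007 m and z of cartridge in the frame of socket below 0.02 m and angle between cartridge's own z axis and vertical below 0.061 rad), for 0.05 s.
At the end, for the whole second after the job is handed in: Keeper shut (under 0.03 rad); cartridge gripped and still (under 20 mm/s), upright within 8 degrees, underside 25 to 65 mm above the socket floor (rims at 22 mm), within 30 mm sideways of the socket, not touching the holder; reference cell in its bay (value of joint keeper below 0.03 rad and z of cartridge in the frame of socket between 0.025 and 0.065 m and horizontal distance between cartridge and socket below 0.03 m and angle between cartridge's own z axis and vertical below 0.15 rad and linear speed of cartridge below 0.02 m/s and contact force between the fingers and cartridge above 1 N and contact force between cartridge and holder below 0.1 N and distance between cell and holder below 0.05 m); the arm keeps its last pose, push and grip.
It fails at once if a bystander is moved by more than 15 mm or knocked over (distance of any of lens_post, screw_jar, driver from where it was at the start of the episode above 0.015 m or angle between any of lens_post, screw_jar's own z axis and vertical above 0.3 rad).
It fails at once if the reference cell leaves its bay (distance of cell from where it was at the start of the episode above 0.012 m).
It also fails if it takes over 51 s, if anything falls off the work surface, if the arm or the gripper's body presses on something with over 40 N, if the wrist force passes 120 N, or if a joint passes its speed limit or range.

### The arm

A 6-joint arm with a two-finger parallel gripper is mounted at the origin on the work surface. World frame = base frame: x ahead of the robot, y to its left, z up, the work surface at z = 0. Lengths are in mm, angles in rad, forces in N, time in s.
With the tool pointing down it reaches from about 350 to 975 mm from the base axis. Payload 7.1 kg.
Tool frame: the origin (TCP) lies midway between the tips of the shut fingers; the grasp point (between the pads) lies 19 mm behind it (ctrl.grip_point_offset is the distance from the TCP to the grasp point, in mm); z points along the fingers, y is the line along which they close (so a half turn about z gives the same grasp; the last joint's range is limited). The gripper opens to 88 mm and grips with 3 to 60 N. Pads are 20 mm wide; open, the fingers measure 115 mm over their backs; the gripper's body (75 mm by 178 mm) begins 61 mm behind the grasp point.
Start: joints at [-1.34, 0.423, 1.63, -0, 1.089, -0.019], TCP at [154.525, -605.58, 222.675] pointing down, gripper open.
Joint ranges: [-3, 3], [-0.9, 2.11], [0.09, 2.58], [-1.31, 4.45], [0.11, 2.69], [-2.54, 2.54]. Speed limits (rad/s): [2.39, 2.39, 3.01, 3.14, 3.14, 3.14].

### API

Orientations are given as a rotation vector (axis times angle).
In Python, from workcell import get_obs, optics, close_job, spotter, ctrl gives the robot as it stands. The module is installed in compiled form; this text tells all that it offers.
- The arm moves only by the tool move_arm, never from a script. Its argument "rows" is a list of rows, each a list of 5 numbers: the shift along the tool's x, y, z in cm, then the turn about the tool's z in degrees, then the opening in per cent of the stroke, from 0 (shut) to 100 (fully open). A call has 1 to 10 rows; each row shifts and turns the commanded pose from where the row before left it, along the tool's axes as they then stand; what a row does not reach is not made up. A row lasts 1/8 s, in which the tool goes at most 62.5 mm and 10.7 degrees, less where a joint would pass 70% of its speed; a pose out of reach is approached as far as the arm can. A call with a gripper value outside its range is refused whole. The fingers move at their own pace and stop on an object; the grip force is fixed at half the most. Time passes only in rows, so rows that do not move let the fingers close. It gives the time, the measured TCP pose, the force, the opening and the grip force at its end, in the units of the state.
- get_obs(): the state, without advancing time (a new reading comes with each control period).
- optics.get_image(name): name is "scene" or "top"; returns the picture (384x512x3 uint8, blue, green, red); there is no depth.
- optics.calibration(name): a dict with "camera_matrix" (3x3 intrinsics, pixels), "xyz" and "orientation" of the camera in the world. Camera axes: x right, y down, z forward; pixel columns grow to the right and rows downward; lengths in mm; the calibration is good to about 2 mm. A picture is of the moment at which its call begins. calibration takes no time and is no camera call.
- close_job(): hands the job in; it is judged then, once.
Trained networks look in the newest picture that a camera, given by its name, has taken for a name from the list of things; names that differ only in an ending like _2 or _b are one class to them, and where a whole thing is asked for, a point or a joint stands for the part that bears it (a point fixed in the world has none). Each returns a list of dicts, best first, with "conf" (0 to 1); they miss things now and then, are a little off and sometimes report something else, mostly with a low value. They report only what shows in the picture. A call takes as long as a camera call.
- spotter.find_in(camera, label): "point" ([column, row] in pixels, amid what is visible of it).
- spotter.regions_of(camera, label): "region" (384x512 bool, what is visible of it) and "point" ([column, row] in pixels, amid what is visible of it).
The state is a dict: "t": time; "qpos": joint angles; "qvel": joint speeds; "joint_torque": joint torques, N m; "ee_pos": TCP position; "orientation": TCP orientation; "ft_force": force on the tool from outside, world axes, zero at the start; "moment": the same for the moment, N m; "width": finger opening in mm; "grasp_force": force on a finger pad.
Only numpy, scipy, OpenCV 4.12 (cv2) and the standard library are available. Lean on these libraries where they do the work, as an engineer would, in place of code of your own. Each camera call takes 0.05 s, during which the arm holds its last target. There are 200 camera calls.

## Working session

There is one attempt and no reset: what is moved stays moved. The work goes in short steps, Python scripts to look and compute and a tool call to move; the robot and the scene stay as the last step left them, time stands still between calls to the robot, and variables do not carry over. Pictures are saved under pics/ and viewed, at most 10 in all, crops included, and the job is handed in when it is done.

Besides the shell and the picture viewer there is one more tool, called as a command line: name --pt "numbers of a row" for each row, then --argument value for the rest. move_arm: Moves the arm, as the interface text tells. Its arguments: {"type":"object","properties":{"rows":{"type":"array","items":{"type":"array","items":{"type":"number"}}}},"required":["rows"]}

```bash
mkdir -p pics; cat > h.py <<'E'
import numpy as np,cv2
from scipy.spatial.transform import Rotation as R
from workcell import get_obs, optics, close_job, spotter, ctrl
def cal(n):
    c=optics.calibration(n);o=np.array(c["orientation"],float)
    Rm=R.from_rotvec(o).as_matrix() if o.size==3 else o
    return np.array(c["camera_matrix"]),np.array(c["xyz"],float),Rm
def ray(n,p,z):
    K,x,Rm=cal(n);d=Rm@np.linalg.inv(K)@np.array([p[0],p[1],1.]);return x+d*(z-x[2])/d[2]
def proj(n,P):
    K,x,Rm=cal(n);q=K@(Rm.T@(np.array(P,float)-x));return q[:2]/q[2]
E
python3 - <<'E'
from h import *
for n in ("scene","top"):
    im=optics.get_image(n);cv2.imwrite(f"pics/{n}0.png",im)
    print(n,[np.round(v,3).tolist() for v in cal(n)])
    for l in ["holder","cartridge","keeper","keeper_knob","keeper_hinge","cell","lens_post","screw_jar","driver"]:
        print(l,[(np.round(d["point"]).tolist(),round(d["conf"],2)) for d in spotter.find_in(n,l)[:2]])
o=get_obs();print(o)
E
```

```text
scene [[[354.049, 0.0, 252.908], [0.0, 354.049, 189.998], [0.0, 0.0, 1.0]], [1041.3, -133.388, 654.867], [[0.325, 0.675, -0.662], [0.946, -0.238, 0.222], [-0.007, -0.698, -0.716]]]
holder [([204.0, 235.0], 0.95)]
cartridge [([198.0, 209.0], 0.91), ([286.0, 216.0], 0.37)]
keeper [([203.0, 248.0], 0.59)]
keeper_knob [([204.0, 248.0], 0.91), ([118.0, 221.0], 0.2)]
keeper_hinge [([203.0, 244.0], 0.79)]
cell [([206.0, 238.0], 0.56)]
lens_post [([286.0, 217.0], 0.61), ([202.0, 234.0], 0.16)]
screw_jar [([110.0, 261.0], 0.71)]
driver [([118.0, 219.0], 0.67)]
top [[[486.729, 0.0, 258.558], [0.0, 486.729, 188.892], [0.0, 0.0, 1.0]], [343.65, 16.393, 1121.635], [[0.003, -0.985, 0.172], [-1.0, -0.003, -0.0], [0.001, -0.172, -0.985]]]
holder [([300.0, 184.0], 0.95)]
cartridge [([298.0, 207.0], 0.59)]
keeper [([313.0, 156.0], 0.65)]
keeper_knob [([308.0, 158.0], 0.88)]
keeper_hinge [([311.0, 159.0], 0.79)]
cell [([306.0, 169.0], 0.64), ([299.0, 185.0], 0.2)]
lens_post [([221.0, 182.0], 0.5)]
screw_jar [([386.0, 175.0], 0.56)]
driver [([384.0, 231.0], 0.74), ([386.0, 177.0], 0.3)]
{'t': 1.0, 'qpos': array([-1.34001987e+00,  4.23107556e-01,  1.62987892e+00,  1.32258005e-05,
        1.08858877e+00, -1.89797201e-02]), 'qvel': array([ 5.56671311e-04,  9.15840998e-05,  1.03011871e-03,  4.76417099e-04,
       -1.02968853e-03, -4.16334608e-04]), 'joint_torque': array([ 4.19417011e-04, -5.44575799e+01, -2.74048412e+01,  6.41039992e-02,
        1.66542077e-02, -1.77091937e-05]), 'ee_pos': array([ 154.52039242, -605.59695822,  222.67863853]), 'orientation': array([3.11711388e+00, 3.91285646e-01, 2.11941337e-05]), 'ft_force': array([ 0.32741165, -0.6763644 ,  0.06682777]), 'moment': array([-0.01892719,  0.02261082, -0.01351382]), 'grasp_force': 0.0, 'width': 87.89157056431658}
```

View pics/scene0.png

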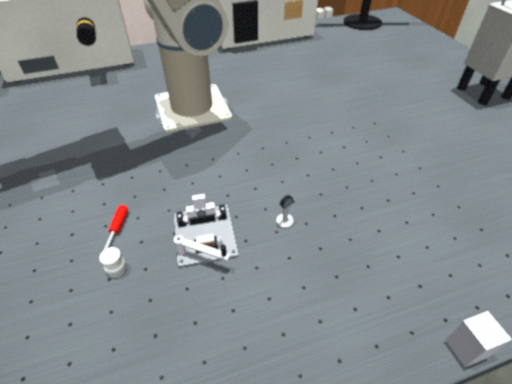

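View pics/top0.png

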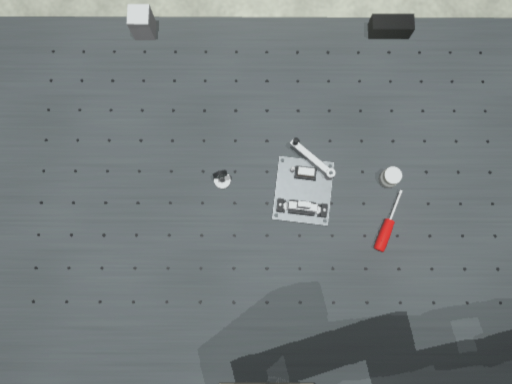

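The scene view has the holder at about (205,235), with the lens post to its right, and the jar and driver to its left. The top view shows the hinge near (331,174), the knob near (296,142) and the cartridge near (302,208). Next I'll view an enlarged crop.

```bash
python3 - <<'E'
from h import *
im=cv2.imread("pics/top0.png")[130:235,265:345]
a=cv2.resize(im,None,fx=5.5,fy=5.5,interpolation=cv2.INTER_CUBIC)
cv2.imwrite("pics/c0.png",a)
optics.get_image("top")
r=spotter.regions_of("top","holder")[0]["region"].astype(np.uint8)
optics.get_image("scene")
c=np.vstack([x.reshape(-1,2) for x in cv2.findContours(r,0,2)[0]])
P=np.array([ray("top",p,10)[:2] for p in c],np.float32)
print(cv2.minAreaRect(P))
for l,p,z in [("hinge",(331,174),52),("knob",(295.5,142),82),("cart",(302,206),76),("lens",(222,181),0),("jar",(389,178),30)]: print(l,ray("top",p,z).round(1))
E
```

```text
Traceback (most recent call last):
IndexError: list index out of range
```

View pics/c0.png

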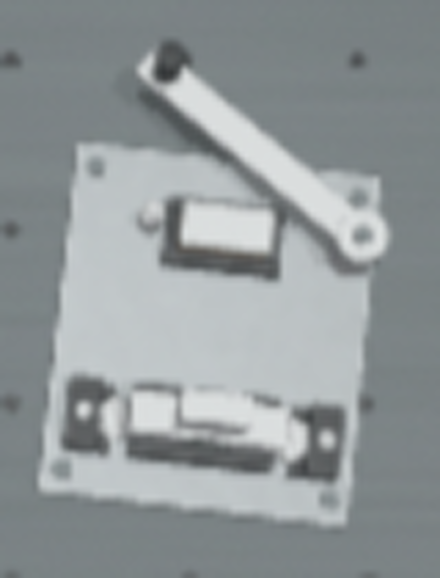

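```bash
cat >> h.py <<'E'
def fit(W,H):
    W=np.array(W)[:,:2];H=np.array(H,float);w=W-W.mean(0);h=H-H.mean(0)
    a=np.arctan2((h[:,0]*w[:,1]-h[:,1]*w[:,0]).sum(),(h*w).sum())
    M=np.array([[np.cos(a),-np.sin(a)],[np.sin(a),np.cos(a)]]);t=W.mean(0)-M@H.mean(0)
    return a,M,t,W-(H@M.T+t)
E
python3 - <<'E'
from h import *
f=lambda p:(p[0]/5.5+265-.4,p[1]/5.5+130-.4)
W=[ray("top",f(p),10) for p in [(80,145),(378,180),(345,522),(42,488)]]
a,M,t,r=fit(W,[(75,65),(75,-65),(-75,-65),(-75,65)])
print(a,t,r.round(1).tolist())
S=M@[-40,0]+t;print("socket",S,"cyaw",a)
H=ray("top",f((362,235)),52)[:2];k=ray("top",f((172,55)),82)[:2]
print("hinge",H,M.T@(H-t),"knob",k,M.T@(k-t),np.linalg.norm(k-H))
hk=M.T@(k-H);print("keeper",np.arctan2(hk[0],hk[1]))
print("tabtop",[ray("top",f(p),76)[:2].round(1).tolist() for p in [(180,388),(250,405),(215,408)]],"blocktop",ray("top",f((205,415)),52))
print("housings",[(M.T@(ray("top",f(p),32)[:2]-t)).round(1).tolist() for p in [(84,410),(327,440)]])
for l,p,z in [("lens",(222,181),0),("jar",(389,178),30)]: print(l,(M.T@(ray("top",p,z)[:2]-t)).round(1))
n="scene"
im=optics.get_image(n)
for l in ["keeper_knob","cartridge","holder"]: print(l,[np.round(d["point"],1).tolist() for d in spotter.find_in(n,l)[:1]])
q=lambda x,y,z:[round(float(v),1) for v in proj(n,[*(M@[x,y]+t),z])]
print("knob",proj(n,[*k,82]),"tabtop",q(-40,0,76),[q(x,y,10) for x,y in [(75,65),(75,-65),(-75,-65),(-75,65)]])
u=[160,185,250,275]
cv2.imwrite("pics/s1.png",cv2.resize(im[u[1]:u[3],u[0]:u[2]],None,fx=6,fy=6,interpolation=cv2.INTER_CUBIC))
print("q",get_obs()["t"])
E
```

```text
-0.11406533829540146 [535.16489745 -87.11602258] [[-1.2, -1.1], [-1.3, 1.3], [1.7, 1.4], [0.8, -1.6]]
socket [495.42483346 -82.56329657] cyaw -0.11406533829540146
hinge [ 568.19545708 -145.22970116] [ 39.43030524 -53.97655543] knob [635.44463758 -66.10703679] [97.23687833 32.28611554] 103.84049449204616
keeper 0.5903914199949738
tabtop [[501.2, -68.3], [494.5, -95.9], [493.3, -82.0]] blocktop [493.8840186  -80.22795962  52.        ]
housings [[-42.5, 50.3], [-43.3, -50.1]]
lens [  0.8 190.2]
jar [  46.8 -191. ]
keeper_knob [[202.4, 247.2]]
cartridge [[196.7, 207.9]]
holder [[203.4, 233.4]]
knob [220.22724067 246.00685696] tabtop [196.7, 200.5] [[236.1, 254.4], [175.4, 265.9], [171.3, 213.0], [224.9, 204.1]]
q 1.3
```

View pics/s1.png

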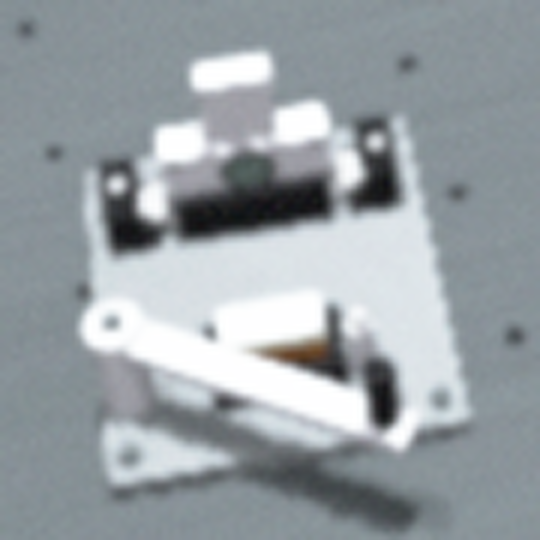

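```bash
cat >> h.py <<'E'
A=-0.114;T=np.array([534.,-87.]);M=np.array([[np.cos(A),-np.sin(A)],[np.sin(A),np.cos(A)]])
def w(x,y):return M@[x,y]+T
def hol(p):return M.T@(np.array(p)[:2]-T)
def st():
    o=get_obs();Rm=R.from_rotvec(o["orientation"]).as_matrix()
    print("t",round(o["t"],2),"hol",hol(o["ee_pos"]).round(1),"z",o["ee_pos"][2].round(1),"yawerr deg",np.degrees(np.arctan2(Rm[1,1],Rm[0,1])-A).round(2),"F",(M.T@o["ft_force"][:2]).round(1),o["ft_force"][2].round(1),"w",o["width"].round(1),"g",np.round(o["grasp_force"],1))
    return o,Rm
E
python3 - <<'E'
from h import *
f=lambda p:(p[0]/5.5+265-.4,p[1]/5.5+130-.4)
g=lambda p:(160+p[0]/6-.4,185+p[1]/6-.4)
print("tab top",[hol(ray("top",f(p),86)).round(1).tolist() for p in [(216,396)]],"scene",hol(ray("scene",g((232,70)),86)).round(1))
print("hinge",hol(ray("top",f((362,235)),52)),hol(ray("scene",g((110,322)),52)))
print("knob",hol(ray("top",f((172,55)),82)),hol(ray("scene",g((380,360)),82)))
print("hous",[hol(ray("top",f(p),32)).round(1).tolist() for p in [(84,410),(327,440)]],[hol(ray("scene",g(p),32)).round(1).tolist() for p in [(375,143),(117,185)]])
print("corner scene",[hol(ray("scene",g(p),10)).round(1).tolist() for p in [(468,412),(112,492)]])
o,Rm=st()
n=14;p=o["ee_pos"];tgt=np.r_[w(130,34),150];d=(tgt-p)/n
y0=np.degrees(np.arctan2(Rm[1,1],Rm[0,1])-A)
print(y0,p,tgt)
for i in range(n):
    Ri=Rm@R.from_euler("z",y0*i/n,degrees=True).as_matrix();print((Ri.T@d/10).round(2).tolist(),round(y0/n,2))
E
```

```text
tab top [[-37.8, 1.2]] scene [-41.2   5.1]
hinge [ 40.5973125  -53.96189026] [ 37.75342521 -50.45729575]
knob [98.40952173 32.29700355] [96.26763792 38.00065899]
hous [[-41.4, 50.3], [-42.1, -50.1]] [[-41.9, 54.6], [-42.7, -45.3]]
corner scene [[73.9, 68.8], [79.2, -59.3]]Traceback (most recent call last):
  File "<stdin>", line 9, in <module>
  File "h.py", line 22, in st
    print("t",round(o["t"],2),"hol",hol(o["ee_pos"]).round(1),"z",o["ee_pos"][2].round(1),"yawerr deg",np.degrees(np.arctan2(Rm[1,1],Rm[0,1])-A).round(2),"F",(M.T@o["ft_force"][:2]).round(1),o["ft_force"][2].round(1),"w",o["width"].round(1),"g",np.round(o["grasp_force"],1))
                                                                                                                                                                                                                             ^^^^^^^^^^^^^^^^
AttributeError: 'float' object has no attribute 'round'
```

```bash
sed -i 's/T=np.array(\[534.,-87.\])/T=np.array([533.3,-84.6])/; s/o\["width"\].round(1)/round(float(o["width"]),1)/' h.py
cat > p.py <<'E'
from h import *
import sys
x,y,z,n=[float(v) for v in sys.argv[1:5]];n=int(n)
o,Rm=st();p=o["ee_pos"];tgt=np.r_[w(x,y),z];d=(tgt-p)/n
y0=np.degrees(np.arctan2(Rm[1,1],Rm[0,1])-A)
for i in range(n):
    Ri=Rm@R.from_euler("z",y0*i/n,degrees=True).as_matrix();print((Ri.T@d/10).round(2).tolist(),round(y0/n,2))
E
python3 p.py 130 35 150 14
```

```text
t 1.3 hol [-317.1 -560.7] z 222.7 yawerr deg -69.16 F [-0.5  0.3] 0.5 w 88.0 g 0.0
[4.5, -2.84, 0.52] -4.94
[4.73, -2.44, 0.52] -4.94
[4.92, -2.03, 0.52] -4.94
[5.07, -1.6, 0.52] -4.94
[5.19, -1.15, 0.52] -4.94
[5.27, -0.7, 0.52] -4.94
[5.31, -0.24, 0.52] -4.94
[5.32, 0.21, 0.52] -4.94
[5.28, 0.67, 0.52] -4.94
[5.2, 1.12, 0.52] -4.94
[5.08, 1.57, 0.52] -4.94
[4.93, 2.0, 0.52] -4.94
[4.74, 2.42, 0.52] -4.94
[4.51, 2.82, 0.52] -4.94
```

move_arm --pt "4.5 -2.85 0.5 -4.95 0" --pt "4.75 -2.45 0.5 -4.95 0" --pt "4.9 -2.0 0.5 -4.95 0" --pt "5.05 -1.6 0.5 -4.95 0" --pt "5.2 -1.15 0.5 -4.95 0" --pt "5.25 -0.7 0.5 -4.95 0" --pt "5.3 -0.25 0.5 -4.95 0" --pt "5.3 0.2 0.5 -4.95 0" --pt "5.3 0.65 0.5 -4.95 0" --pt "5.2 1.1 0.5 -4.95 0"

```text
t: 2.55
ee_pos: [520.3, -217.5, 172.7]
orientation: [2.664, 1.664, 0.0]
ft_force: [-0.1, -1.5, -0.4]
width: 0.2
grasp_force: 0.0
```

```bash
python3 p.py 130 35 110 5
```

```text
t 2.55 hol [   2.2 -133.5] z 172.7 yawerr deg -19.49 F [ 0.1 -1.5] -0.4 w 0.2 g 0.0
[4.03, 1.29, 1.26] -3.9
[3.93, 1.56, 1.26] -3.9
[3.82, 1.82, 1.26] -3.9
[3.69, 2.08, 1.26] -3.9
[3.54, 2.32, 1.26] -3.9
```

move_arm --pt "4.05 1.3 1.2 -3.9 0" --pt "3.95 1.55 1.2 -3.9 0" --pt "3.8 1.8 1.2 -3.9 0" --pt "3.7 2.1 1.2 -3.9 0" --pt "3.55 2.3 1.2 -3.9 0" --pt "0 0 0 0 0"

```text
t: 3.3
ee_pos: [666.8, -63.7, 111.6]
orientation: [-2.343, -2.091, 0.0]
ft_force: [-1.3, -0.0, 0.2]
width: 0.7
grasp_force: 0.0
```

```bash
python3 p.py 130 35 58 1; python3 - <<'E'
from h import *
im=optics.get_image("scene")
cv2.imwrite("pics/s2.png",cv2.resize(im[150:290,140:280],None,fx=4,fy=4,interpolation=cv2.INTER_CUBIC))
print(proj("scene",get_obs()["ee_pos"]))
E
```

```text
t 3.3 hol [130.2  35.9] z 111.6 yawerr deg 0.03 F [-1.3 -0.2] 0.2 w 0.7 g 0.0
[-0.1, -0.02, 5.36] 0.03
[223.99089805 249.17086632]
```

View pics/s2.png

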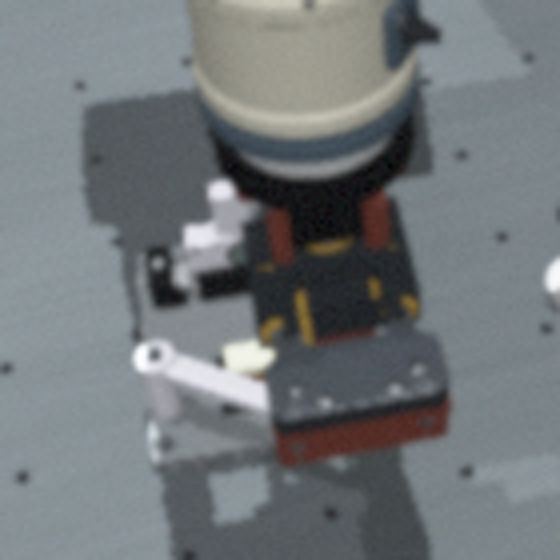

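move_arm --pt "0 0 2.6 0 0" --pt "0 0 2.6 0 0" --pt "0 -0.6 0 0 0" --pt "0 -0.7 0 0 0" --pt "0.3 -1 0 0 0" --pt "0.3 -1 0 0 0" --pt "0.3 -1 0 0 0" --pt "0.3 -1 0 0 0" --pt "0.3 -0.5 0 0 0"

```text
t: 4.47
ee_pos: [608.9, -44.0, 60.6]
orientation: [-2.347, -2.088, 0.001]
ft_force: [1.3, -0.4, 0.7]
width: 0.5
grasp_force: 0.3
```

```bash
python3 p.py 60 51 60 1; python3 - <<'E'
from h import *
im=optics.get_image("scene")
im2=optics.get_image("top")
cv2.imwrite("pics/s3.png",np.hstack([cv2.resize(im[160:280,150:250],None,fx=4,fy=4,interpolation=cv2.INTER_CUBIC),cv2.resize(im2[125:245,260:360],None,fx=4,fy=4,interpolation=cv2.INTER_CUBIC)]))
E
```

```text
t 4.47 hol [70.4 49. ] z 60.6 yawerr deg -0.14 F [ 1.4 -0.3] 0.7 w 0.5 g 0.3
[0.2, -1.05, 0.06] -0.14
```

View pics/s3.png

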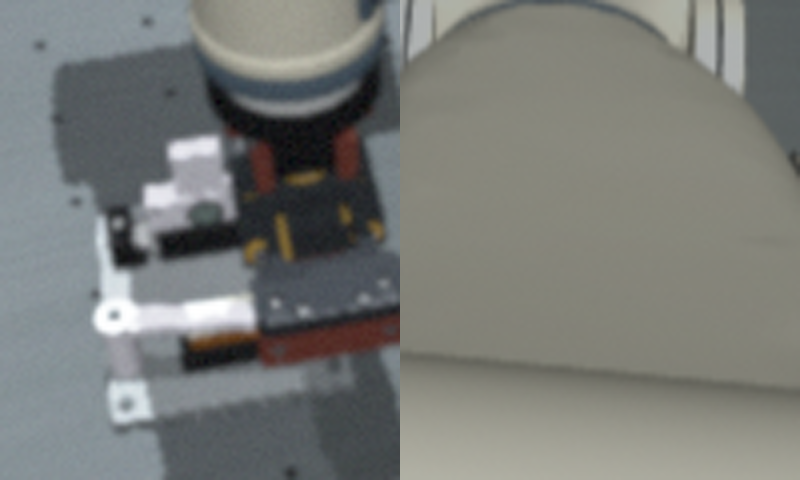

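The bar is being carried along and is almost over the cell, and its hinge end shows at about (115,318) in the left half. I'll keep going in small steps and watch the force.

move_arm --pt "0.05 -0.3 0 0 0" --pt "0 -0.3 0 0 0" --pt "0 -0.2 0 0 0" --pt "0 0 0 0 0"

```text
t: 5.08
ee_pos: [602.4, -42.8, 60.8]
orientation: [2.347, 2.088, 0.001]
ft_force: [2.2, 2.1, -0.4]
width: 0.8
grasp_force: 1.4
```

```bash
python3 p.py 60 51 60 1
```

```text
t 5.08 hol [63.9 49.4] z 60.8 yawerr deg -0.16 F [1.9 2.4] -0.4 w 0.8 g 1.4
[0.16, -0.39, 0.08] -0.16
```

move_arm --pt "0 -0.2 0 0 0" --pt "0 -0.2 0 0 0" --pt "0 0 0 0 0"

```text
t: 5.45
ee_pos: [598.1, -42.3, 60.8]
orientation: [2.347, 2.088, 0.0]
ft_force: [1.4, 1.4, 1.0]
width: 0.3
grasp_force: 0.8
```

move_arm --pt "0 -0.2 0 0 0" --pt "0 -0.2 0 0 0" --pt "0 0 0 0 0"

```text
t: 5.82
ee_pos: [593.6, -42.0, 60.6]
orientation: [-2.347, -2.088, 0.001]
ft_force: [0.9, 0.0, -0.5]
width: 0.4
grasp_force: 0.7
```

```bash
python3 p.py 60 51 60 1
```

```text
t 5.83 hol [55.1 49.2] z 60.6 yawerr deg -0.15 F [0.9 0.1] -0.5 w 0.4 g 0.7
[0.18, 0.49, 0.06] -0.15
```

move_arm --pt "0 -0.2 0 0 0" --pt "0 -0.2 0 0 0" --pt "0 0 0 0 0"

```text
t: 6.2
ee_pos: [593.2, -42.0, 61.0]
orientation: [2.343, 2.085, 0.007]
ft_force: [11.1, -1.2, -8.6]
width: 0.8
grasp_force: 5.6
```

move_arm --pt "0 -0.2 0 0 0" --pt "0 -0.1 0 0 0" --pt "0 0 0 0 0"

```text
t: 6.58
ee_pos: [592.9, -41.9, 61.3]
orientation: [2.34, 2.082, 0.013]
ft_force: [19.5, -3.3, -14.5]
width: 0.4
grasp_force: 9.3
```

```bash
python3 p.py 60 51 60 1; python3 - <<'E'
from h import *
im=optics.get_image("scene")
cv2.imwrite("pics/s4.png",cv2.resize(im[190:270,150:250],None,fx=7,fy=7,interpolation=cv2.INTER_CUBIC))
E
```

```text
t 6.58 hol [54.4 49.2] z 61.3 yawerr deg -0.16 F [19.7 -1. ] -14.5 w 0.4 g 9.3
[0.19, 0.56, 0.14] -0.16
```

View pics/s4.png

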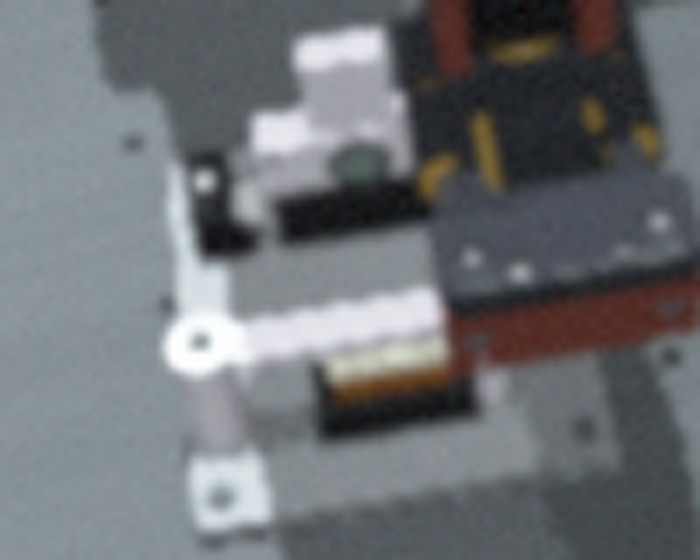

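The bar lies straight over the cell, and the force rises sharply at x ≈ 54.5, so it is against its stop. I'll retract and go above the tab.

move_arm --pt "0 1.3 0 0 0" --pt "0 0 -3.5 0 0" --pt "0 0 -4 0 0" --pt "-1.6 -3.4 0 0 60" --pt "-1.6 -3.4 0 0 60" --pt "-1.6 -3.3 0 0 60" --pt "0 0 0 0 60" --pt "0 0 0 0 60"

```text
t: 7.62
ee_pos: [494.6, -78.6, 135.9]
orientation: [2.347, 2.088, 0.0]
ft_force: [0.0, -0.2, 0.4]
width: 47.1
grasp_force: 0.0
```

```bash
python3 p.py -40 0.5 57 1; python3 - <<'E'
from h import *
im=optics.get_image("scene")
cv2.imwrite("pics/s5.png",cv2.resize(im[170:270,150:250],None,fx=6,fy=6,interpolation=cv2.INTER_CUBIC))
E
```

```text
t 7.62 hol [-39.1   1.6] z 135.9 yawerr deg -0.17 F [ 0.  -0.2] 0.4 w 47.1 g 0.0
[-0.11, -0.09, 7.89] -0.17
```

View pics/s5.png

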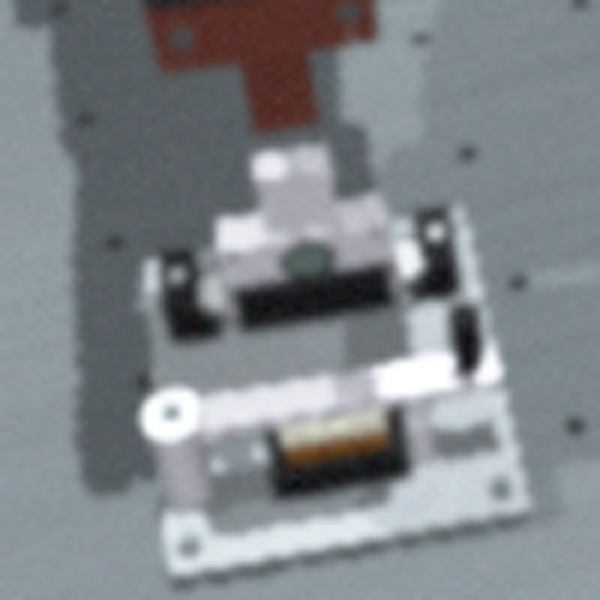

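```bash
python3 - <<'E'
from h import *
g=lambda p:(150+p[0]/6-.4,170+p[1]/6-.4)
h=hol(ray("scene",g((172,412)),52));k=hol(ray("scene",g((466,314)),82));d=k-h;e=hol(ray("scene",g((493,363)),52))
print(h,k,e,np.arctan2(*d),np.linalg.norm(d),np.arctan2(*(e-h)))
print("corner",[hol(ray("scene",g(p),10)).round(1).tolist() for p in [(530,510),(175,577)]],"tab",hol(ray("scene",g((290,157)),86)))
E
```

```text
[ 38.87689074 -52.07696435] [42.621199   53.50419692] [42.4552095  61.50048964] 0.0354489350935953 105.64753409095194 0.03149511981847194
corner [[78.4, 66.5], [78.4, -60.4]] tab [-41.88125987   2.19402304]
```

move_arm --pt "-0.1 -0.1 4 0 60" --pt "0 0 3.9 0 60" --pt "0 0 0 0 60"

```text
t: 8.05
ee_pos: [491.7, -78.8, 54.4]
orientation: [-2.343, -2.086, 0.005]
ft_force: [-0.4, -0.3, 0.3]
width: 52.5
grasp_force: 0.0
```

move_arm --pt "0 0 0 0 0" --pt "0 0 0 0 0" --pt "0 0 0 0 0" --pt "0 0 0 0 0" --pt "0 0 0 0 0"

```text
t: 8.68
ee_pos: [492.5, -79.3, 57.0]
orientation: [-2.347, -2.088, 0.001]
ft_force: [-2.6, 1.9, 6.5]
width: 11.7
grasp_force: 30.0
```

```bash
python3 p.py -40 0.5 57 1
```

```text
t 8.68 hol [-41.2   0.6] z 57.0 yawerr deg -0.16 F [-2.8  1.6] 6.5 w 11.7 g 30.0
[-0.01, 0.12, 0.0] -0.16
```

move_arm --pt "-0.12 0 -0.06 0 0" --pt "-0.12 0 -0.06 0 0" --pt "-0.12 0 -0.05 0 0" --pt "-0.12 0 -0.05 0 0" --pt "0 0 0 0 0"

```text
t: 9.3
ee_pos: [491.9, -83.4, 58.2]
orientation: [-2.347, -2.086, 0.0]
ft_force: [0.9, 4.7, -7.0]
width: 11.7
grasp_force: 30.0
```

```bash
python3 p.py -40 0.5 57 1
```

```text
t 9.3 hol [-41.3  -3.6] z 58.2 yawerr deg -0.19 F [0.4 4.8] -7.0 w 11.7 g 30.0
[0.41, 0.13, 0.12] -0.19
```

move_arm --pt "-0.12 0 -0.05 0 0" --pt "-0.12 0 -0.05 0 0" --pt "-0.12 0 -0.05 0 0" --pt "-0.12 0 -0.04 0 0" --pt "0 0 0 0 0"

```text
t: 9.93
ee_pos: [491.4, -88.2, 60.1]
orientation: [-2.347, -2.086, 0.0]
ft_force: [2.4, 6.3, -7.9]
width: 12.0
grasp_force: 30.0
```

```bash
python3 p.py -40 0.5 57 1; python3 - <<'E'
from h import *
im=optics.get_image("scene")
cv2.imwrite("pics/s6.png",cv2.resize(im[190:250,160:240],None,fx=8,fy=8,interpolation=cv2.INTER_CUBIC))
E
```

```text
t 9.93 hol [-41.3  -8.3] z 60.1 yawerr deg -0.19 F [1.7 6.5] -7.9 w 12.0 g 30.0
[0.88, 0.12, 0.31] -0.19
```

View pics/s6.png

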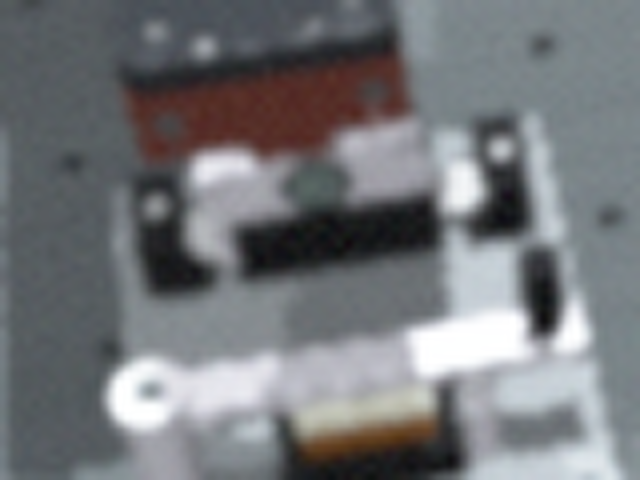

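```bash
cat > tilt.py <<'E'
from h import *
from scipy.optimize import minimize
n="scene"
def imgs(f,s,x0,y0):
    a=cv2.imread(f);a=cv2.resize(a,(a.shape[1]//s,a.shape[0]//s),interpolation=cv2.INTER_AREA)
    im=np.zeros((384,512,3),np.uint8);im[y0:y0+a.shape[0],x0:x0+a.shape[1]]=a;return im
def pts(y,z,th,off):
    # local (y,z) on front face, cartridge rotated th about right foot
    c,s=np.cos(th),np.sin(th);Y=-33+(y+33)*c-z*s;Z=(y+33)*s+z*c
    P=w(-32,Y+0);return proj(n,[P[0],P[1],10+Z])+off
def prof(im,y,th,off,L=7):
    a=pts(y,42,th,off);return np.array([cv2.getRectSubPix(g(im),(1,1),(float(a[0]),float(a[1]+d)))[0,0] for d in np.arange(-L,L,.5)])
g=lambda im:cv2.cvtColor(im,cv2.COLOR_BGR2GRAY)
E
python3 - <<'E'
from tilt import *
a=imgs("pics/s5.png",6,150,170);b=imgs("pics/s6.png",8,160,190)
for y in (-28,-22,-18,18,22,28):
    print(y,pts(y,42,0,0).round(1))
    for im in (a,b): print("  ",prof(im,y,0,np.zeros(2)).tolist())
E
```

```text
-28 [186.8 211.4]
   [108, 121, 147, 175, 194, 212, 219, 223, 225, 225, 224, 223, 215, 205, 190, 173, 163, 155, 153, 152, 155, 160, 163, 166, 165, 163, 161, 160]
   [57, 56, 57, 57, 61, 65, 86, 110, 144, 179, 201, 221, 222, 220, 208, 194, 181, 168, 163, 159, 160, 161, 163, 164, 165, 165, 164, 163]
-22 [189.5 211. ]
   [98, 113, 130, 159, 189, 208, 227, 231, 235, 235, 236, 235, 234, 224, 214, 195, 175, 167, 161, 163, 165, 167, 168, 165, 162, 149, 135, 114]
   [56, 56, 57, 57, 56, 64, 72, 95, 119, 149, 180, 198, 216, 212, 206, 192, 178, 172, 166, 165, 165, 164, 164, 161, 158, 145, 132, 113]
-18 [191.2 210.7]
   [109, 119, 140, 163, 189, 209, 221, 230, 232, 234, 234, 233, 230, 224, 213, 201, 187, 176, 171, 168, 168, 168, 166, 163, 158, 148, 130, 110]
   [56, 57, 58, 59, 59, 60, 61, 67, 79, 95, 119, 141, 162, 177, 181, 182, 176, 171, 168, 166, 167, 166, 164, 160, 152, 142, 126, 106]
18 [207.1 208. ]
   [93, 100, 107, 126, 146, 162, 178, 183, 187, 188, 188, 187, 187, 184, 181, 176, 170, 169, 167, 166, 164, 163, 162, 158, 153, 139, 125, 101]
   [68, 69, 70, 71, 73, 82, 92, 109, 127, 145, 163, 168, 173, 170, 167, 165, 164, 163, 162, 162, 162, 162, 162, 158, 155, 140, 125, 100]
22 [208.9 207.7]
   [97, 103, 114, 128, 147, 163, 175, 184, 189, 192, 193, 194, 195, 193, 189, 183, 176, 171, 167, 165, 166, 166, 165, 163, 159, 148, 130, 108]
   [64, 63, 62, 62, 63, 70, 83, 100, 124, 145, 161, 170, 169, 167, 162, 159, 158, 158, 161, 162, 162, 162, 161, 158, 154, 144, 127, 106]
28 [211.5 207.3]
   [110, 117, 130, 147, 163, 176, 185, 188, 191, 192, 191, 189, 185, 180, 173, 166, 161, 158, 158, 161, 163, 164, 163, 161, 153, 141, 123, 100]
   [119, 118, 116, 113, 110, 108, 111, 119, 128, 139, 146, 149, 149, 146, 145, 145, 148, 153, 157, 161, 162, 161, 158, 155, 147, 136, 119, 98]
```

move_arm --pt "-0.12 0 -0.05 0 0" --pt "-0.12 0 -0.05 0 0" --pt "-0.12 0 -0.05 0 0" --pt "0 0 0 0 0"

```text
t: 10.48
ee_pos: [490.9, -91.8, 61.6]
orientation: [-2.347, -2.086, 0.0]
ft_force: [1.1, 6.0, -6.3]
width: 11.7
grasp_force: 30.0
```

```bash
cat > m.py <<'E'
from tilt import *
st()
ref=imgs("pics/s5.png",6,150,170);b=optics.get_image("scene")
import sys
cv2.imwrite(f"pics/raw_{get_obs()['t']:.2f}.png",b)
# best vertical+horizontal shift of patches vs ref: window and cartridge ends
G=lambda i:g(i).astype(np.float32)
for y,z in ((-24,33),(0,30),(24,33)):
    c=pts(y,z,0,np.zeros(2)).round().astype(int)
    t=cv2.resize(G(ref)[c[1]-5:c[1]+6,c[0]-5:c[0]+6],None,fx=8,fy=8,interpolation=cv2.INTER_CUBIC)
    s=cv2.resize(G(b)[c[1]-13:c[1]+14,c[0]-13:c[0]+14],None,fx=8,fy=8,interpolation=cv2.INTER_CUBIC)
    r=cv2.matchTemplate(s,t,cv2.TM_CCOEFF_NORMED);_,v,_,l=cv2.minMaxLoc(r);print(y,"shift px",(l[0]-64)/8,(l[1]-64)/8,round(v,2))
for y in (-28,-22,22,28): print(y,prof(b,y,0,np.zeros(2),9).tolist())
E
python3 m.py
```

```text
t 10.47 hol [-41.3 -12. ] z 61.6 yawerr deg -0.19 F [0.4 6.1] -6.3 w 11.7 g 30.0
-24 shift px -1.125 1.0 0.79
0 shift px -2.0 1.0 0.84
24 shift px -3.125 1.125 0.91
-28 [54, 54, 55, 57, 57, 56, 57, 57, 67, 78, 103, 129, 158, 187, 203, 217, 217, 213, 200, 186, 173, 161, 159, 158, 161, 164, 165, 165, 166, 167, 168, 169, 168, 167, 165, 163]
-22 [56, 57, 58, 58, 57, 57, 57, 57, 56, 61, 66, 81, 96, 116, 136, 158, 181, 186, 190, 183, 175, 170, 165, 164, 164, 165, 165, 161, 157, 146, 134, 114, 93, 80, 67, 69]
22 [113, 120, 132, 141, 145, 146, 141, 137, 135, 136, 141, 150, 161, 168, 168, 164, 156, 152, 154, 156, 159, 161, 162, 162, 162, 161, 162, 161, 156, 146, 128, 107, 80, 57, 39, 28]
28 [132, 131, 131, 131, 131, 133, 133, 133, 133, 135, 136, 137, 137, 136, 133, 130, 131, 135, 139, 144, 149, 152, 155, 159, 161, 162, 160, 158, 150, 139, 122, 100, 78, 55, 40, 33]
```

```bash
cat > e.py <<'E'
from tilt import *
import sys,glob,os
def edge(im,c,r0):
    v=np.array([cv2.getRectSubPix(g(im),(1,1),(float(c),float(r0+d)))[0,0] for d in np.arange(-7,5,.25)],float)
    v=np.convolve(np.pad(v,2,"edge"),np.ones(5)/5,"valid");d=np.diff(v);i=d.argmin();return r0-7+.25*i,-d[i]
def run(b):
    ref=imgs("pics/s5.png",6,150,170)
    for y in (-28,-25,-22,-19,19,22,25,28):
        c,r0=pts(y,42,0,np.zeros(2));a=edge(ref,c,r0);e=edge(b,c,r0)
        print(y,"ref",round(a[0]-r0,2),"now",round(e[0]-a[0],2),"str",a[1].round(),e[1].round())
if __name__=="__main__":
    for th in (4,8):
        print("th",th)
        xs=np.linspace(-32,32,65);P=np.array([pts(y,42,np.radians(th),0) for y in xs]);P0=np.array([pts(y,42,0,0) for y in xs])
        print([round(float(np.interp(pts(y,42,0,0)[0],P[:,0],P[:,1])-pts(y,42,0,0)[1]),2) for y in (-28,-22,22,28)],pts(0,30,np.radians(th),0)-pts(0,30,0,0))
    f=sorted(glob.glob("pics/raw_*"),key=os.path.getmtime)[-1]
    print("s6");run(imgs("pics/s6.png",8,160,190));print(f);run(cv2.imread(f))
E
python3 e.py
```

```text
th 4
[-0.14, -0.27, -1.19, -1.32] [-1.06358851 -0.47662634]
th 8
[-0.34, -0.6, -2.48, -2.36] [-2.1899701  -0.89928359]
s6
-28 ref 0.0 now 0.5 str 8.0 7.0
-25 ref 0.0 now 0.25 str 10.0 7.0
-22 ref 0.25 now 0.0 str 9.0 6.0
-19 ref 0.5 now 0.25 str 7.0 4.0
19 ref 0.25 now -0.5 str 3.0 2.0
22 ref 0.5 now -0.75 str 3.0 2.0
25 ref 0.0 now -1.0 str 2.0 2.0
28 ref 0.0 now 4.0 str 4.0 2.0
pics/raw_10.53.png
-28 ref 0.0 now 0.25 str 8.0 7.0
-25 ref 0.0 now 0.25 str 10.0 6.0
-22 ref 0.25 now 0.25 str 9.0 3.0
-19 ref 0.5 now 1.0 str 7.0 2.0
19 ref 0.25 now -1.75 str 3.0 2.0
22 ref 0.5 now -1.75 str 3.0 3.0
25 ref 0.0 now -2.0 str 2.0 3.0
28 ref 0.0 now -2.0 str 4.0 1.0
```

Between the last two images the tilt jumped from about 4° to about 7.5°, so the left side seems to have sprung. I'll nudge it a little further and confirm.

move_arm --pt "-0.1 0 -0.05 0 0" --pt "-0.05 0 -0.02 0 0" --pt "0 0 0 0 0" --pt "0 0 0 0 0"

```text
t: 11.02
ee_pos: [490.7, -93.3, 62.2]
orientation: [-2.346, -2.086, 0.0]
ft_force: [1.4, 6.0, -7.3]
width: 11.8
grasp_force: 30.0
```

```bash
python3 m.py | head -4; python3 e.py | tail -9; python3 - <<'E'
import cv2,glob,os
a=cv2.imread("pics/s5.png");f=sorted(glob.glob("pics/raw_*"),key=os.path.getmtime)[-1]
b=cv2.resize(cv2.imread(f)[195:235,170:230],None,fx=6.5,fy=6.5,interpolation=cv2.INTER_CUBIC)
a=cv2.resize(a[150:390,120:480],(390,260),interpolation=cv2.INTER_CUBIC)
cv2.imwrite("pics/cmp.png",cv2.hconcat([a,b]))
E
```

```text
t 11.03 hol [-41.3 -13.5] z 62.2 yawerr deg -0.18 F [0.7 6.1] -7.3 w 11.8 g 30.0
-24 shift px -1.25 1.0 0.76
0 shift px -2.375 0.875 0.83
24 shift px -3.375 1.125 0.91
pics/raw_11.07.png
-28 ref 0.0 now 0.25 str 8.0 7.0
-25 ref 0.0 now 0.25 str 10.0 5.0
-22 ref 0.25 now 0.25 str 9.0 2.0
-19 ref 0.5 now 3.5 str 7.0 1.0
19 ref 0.25 now 4.0 str 3.0 1.0
22 ref 0.5 now -3.0 str 3.0 1.0
25 ref 0.0 now 4.0 str 2.0 1.0
28 ref 0.0 now -5.25 str 4.0 0.0
```

View pics/cmp.png

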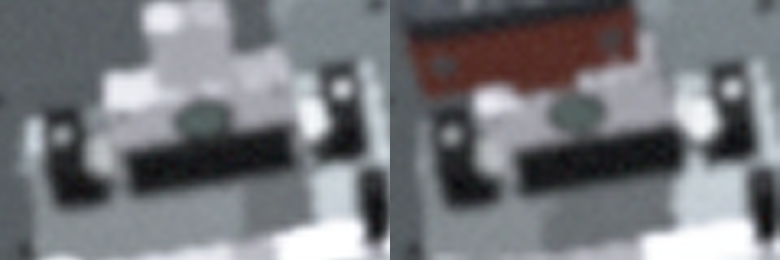

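Right half of the image: the block is clearly tilted, with its +y end near (655,45) raised and its -y end near (490,95) still down. Now I'll rock it back with a lift.

move_arm --pt "0.12 0 -0.06 0 0" --pt "0.12 0 -0.06 0 0" --pt "0.12 0 -0.05 0 0" --pt "0.12 0 -0.05 0 0" --pt "0.12 0 -0.05 0 0" --pt "0.12 0 -0.05 0 0" --pt "0 0 0 0 0"

```text
t: 11.95
ee_pos: [491.7, -86.8, 66.2]
orientation: [-2.347, -2.088, 0.001]
ft_force: [-4.3, -1.3, -0.5]
width: 11.9
grasp_force: 30.0
```

```bash
python3 m.py | head -4; python3 e.py | tail -8
```

```text
t 11.95 hol [-41.1  -6.9] z 66.2 yawerr deg -0.15 F [-4.1 -1.8] -0.5 w 11.9 g 30.0
-24 shift px -0.25 -0.125 0.96
0 shift px -8.0 5.0 0.83
24 shift px 0.0 0.5 0.92
-28 ref 0.0 now -1.25 str 8.0 7.0
-25 ref 0.0 now -1.0 str 10.0 10.0
-22 ref 0.25 now -1.0 str 9.0 8.0
-19 ref 0.5 now -1.75 str 7.0 3.0
19 ref 0.25 now -2.75 str 3.0 3.0
22 ref 0.5 now -2.25 str 3.0 1.0
25 ref 0.0 now 4.0 str 2.0 2.0
28 ref 0.0 now -3.0 str 4.0 3.0
```

move_arm --pt "0.12 0 -0.06 0 0" --pt "0.12 0 -0.06 0 0" --pt "0.12 0 -0.05 0 0" --pt "0.12 0 -0.05 0 0" --pt "0.1 0 -0.02 0 0" --pt "0 0 0 0 0"

```text
t: 12.75
ee_pos: [492.3, -81.8, 68.5]
orientation: [2.346, 2.089, -0.002]
ft_force: [-5.8, -7.9, -2.8]
width: 11.9
grasp_force: 30.0
```

```bash
python3 m.py | head -4; python3 e.py | tail -8
```

```text
t 12.75 hol [-41.   -1.9] z 68.5 yawerr deg -0.11 F [-4.9 -8.5] -2.8 w 11.9 g 30.0
-24 shift px 1.0 -0.375 0.87
0 shift px -4.5 4.375 0.8
24 shift px 0.75 0.625 0.87
-28 ref 0.0 now -2.75 str 8.0 7.0
-25 ref 0.0 now -2.0 str 10.0 9.0
-22 ref 0.25 now -2.0 str 9.0 9.0
-19 ref 0.5 now -2.0 str 7.0 8.0
19 ref 0.25 now -2.75 str 3.0 2.0
22 ref 0.5 now -3.5 str 3.0 1.0
25 ref 0.0 now -3.0 str 2.0 2.0
28 ref 0.0 now 4.25 str 4.0 1.0
```

move_arm --pt "0.12 0 -0.03 0 0" --pt "0.12 0 -0.03 0 0" --pt "0.12 0 -0.02 0 0" --pt "0 0 0 0 0"

```text
t: 13.3
ee_pos: [492.7, -78.7, 69.7]
orientation: [2.346, 2.089, -0.003]
ft_force: [-8.1, -10.1, 1.7]
width: 11.9
grasp_force: 30.0
```

```bash
python3 m.py | head -4; python3 e.py | tail -8
```

```text
t 13.3 hol [-41.    1.3] z 69.7 yawerr deg -0.11 F [ -6.9 -10.9] 1.7 w 11.9 g 30.0
-24 shift px 1.875 -0.375 0.83
0 shift px -4.125 4.375 0.81
24 shift px 0.875 0.75 0.85
-28 ref 0.0 now -2.5 str 8.0 3.0
-25 ref 0.0 now -2.0 str 10.0 9.0
-22 ref 0.25 now -2.75 str 9.0 8.0
-19 ref 0.5 now -3.0 str 7.0 9.0
19 ref 0.25 now -1.0 str 3.0 4.0
22 ref 0.5 now -3.75 str 3.0 3.0
25 ref 0.0 now -3.25 str 2.0 3.0
28 ref 0.0 now -3.0 str 4.0 2.0
```

move_arm --pt "0.1 0 -0.04 0 0" --pt "0.06 0 -0.03 0 0" --pt "0 0 0 0 0"

```text
t: 13.72
ee_pos: [492.9, -77.2, 70.4]
orientation: [2.346, 2.089, -0.003]
ft_force: [-6.7, -11.2, 1.3]
width: 11.9
grasp_force: 30.0
```

```bash
sed -i 's/-13:c\[1\]+14/-15:c[1]+10/; s/(l\[1\]-64)/(l[1]-80)/; s/(0,30)):/(0,33)):/' m.py; python3 m.py; python3 e.py | tail -8
```

```text
t 13.72 hol [-41.    2.8] z 70.4 yawerr deg -0.11 F [ -5.4 -11.9] 1.3 w 11.9 g 30.0
-24 shift px 2.125 -0.25 0.81
0 shift px -4.125 4.0 0.8
24 shift px 1.0 0.875 0.83
-28 [63, 62, 67, 73, 87, 104, 113, 120, 122, 122, 120, 117, 112, 107, 102, 97, 99, 103, 110, 119, 125, 130, 132, 133, 136, 139, 143, 148, 151, 153, 152, 150, 150, 150, 148, 146]
-22 [59, 63, 68, 92, 117, 151, 186, 207, 226, 228, 229, 219, 207, 186, 164, 154, 144, 144, 143, 141, 139, 135, 131, 130, 130, 132, 133, 128, 123, 113, 102, 88, 73, 63, 54, 51]
22 [56, 60, 65, 77, 98, 120, 143, 162, 175, 181, 180, 176, 170, 165, 163, 161, 160, 158, 156, 155, 155, 156, 159, 161, 163, 163, 163, 161, 157, 147, 128, 105, 78, 55, 38, 28]
28 [65, 68, 75, 85, 101, 122, 142, 161, 173, 178, 178, 173, 169, 168, 166, 163, 163, 163, 163, 162, 162, 163, 163, 163, 163, 164, 163, 160, 152, 140, 122, 100, 78, 56, 40, 30]
-28 ref 0.0 now -3.0 str 8.0 3.0
-25 ref 0.0 now -2.75 str 10.0 7.0
-22 ref 0.25 now -3.0 str 9.0 10.0
-19 ref 0.5 now -3.0 str 7.0 11.0
19 ref 0.25 now -1.75 str 3.0 4.0
22 ref 0.5 now -3.75 str 3.0 3.0
25 ref 0.0 now -3.25 str 2.0 3.0
28 ref 0.0 now -3.75 str 4.0 2.0
```

move_arm --pt "0.1 0 0 0 0" --pt "0.05 0 0 0 0" --pt "0 0 0 0 0"

```text
t: 14.15
ee_pos: [493.1, -75.7, 70.5]
orientation: [2.346, 2.089, -0.003]
ft_force: [-8.3, -10.3, 2.8]
width: 11.9
grasp_force: 30.0
```

```bash
python3 m.py|head -4; python3 e.py | tail -8; python3 - <<'E'
from tilt import *
print([proj("scene",[*w(-32,0),z]) for z in (52,62)])
E
```

```text
t 14.15 hol [-41.    4.3] z 70.5 yawerr deg -0.1 F [ -7.1 -11.2] 2.8 w 11.9 g 30.0
-24 shift px 2.5 -0.125 0.81
0 shift px -4.125 4.0 0.81
24 shift px 1.0 1.0 0.82
-28 ref 0.0 now -3.0 str 8.0 3.0
-25 ref 0.0 now -2.75 str 10.0 9.0
-22 ref 0.25 now -3.0 str 9.0 10.0
-19 ref 0.5 now -3.0 str 7.0 10.0
19 ref 0.25 now -1.0 str 3.0 4.0
22 ref 0.5 now -4.0 str 3.0 3.0
25 ref 0.0 now -3.25 str 2.0 3.0
28 ref 0.0 now -3.75 str 4.0 2.0
[array([199.22449854, 209.343316  ]), array([198.70701628, 206.40301314])]
```

move_arm --pt "0 0 0.06 0 0" --pt "0 0 0.06 0 0" --pt "0 0 0 0 0"

```text
t: 14.58
ee_pos: [493.1, -75.5, 69.5]
orientation: [2.346, 2.089, -0.003]
ft_force: [-8.6, -9.8, 5.6]
width: 11.8
grasp_force: 30.0
```

```bash
python3 m.py|head -4; python3 e.py | tail -8
```

```text
t 14.57 hol [-41.    4.4] z 69.5 yawerr deg -0.11 F [ -7.4 -10.7] 5.6 w 11.8 g 30.0
-24 shift px 2.375 -0.125 0.81
0 shift px -4.125 4.0 0.8
24 shift px 0.625 1.0 0.82
-28 ref 0.0 now -2.5 str 8.0 3.0
-25 ref 0.0 now -2.0 str 10.0 9.0
-22 ref 0.25 now -2.75 str 9.0 10.0
-19 ref 0.5 now -3.0 str 7.0 10.0
19 ref 0.25 now -1.75 str 3.0 4.0
22 ref 0.5 now -3.75 str 3.0 2.0
25 ref 0.0 now -3.25 str 2.0 3.0
28 ref 0.0 now -3.0 str 4.0 4.0
```

```bash
cat > s.py <<'E'
from tilt import *
import sys,glob,os
def line(im,z,lo,hi,cols,rng):
    G=g(im).astype(np.float32) if im.ndim==3 else im
    out=[]
    for c in cols:
        # predicted row at this column for level line height z
        ys=np.linspace(-36,36,73);P=np.array([pts(y,z,0,0) for y in ys]);r0=np.interp(c,P[:,0],P[:,1])
        rr=np.arange(r0-lo,r0+hi,.125)
        v=cv2.remap(G,np.full((1,len(rr)),c,np.float32),rr[None].astype(np.float32),cv2.INTER_LINEAR)[0]
        v=cv2.GaussianBlur(v[None],(0,0),5)[0];d=-np.diff(v);i=d.argmax();k=slice(max(0,i-8),i+9)
        out.append((rr[k][:len(d[k])]*d[k]).sum()/d[k].sum()-r0)
    return np.array(out)
ref=g(imgs("pics/s5.png",6,150,170)).astype(np.float32)
G=np.mean([g(optics.get_image("scene")).astype(np.float32) for _ in range(4)],0)
st()
cols=np.r_[186:194,206:214]
for nm,im in(("ref",ref),("now",G)):
    for z,lo,hi in ((42,1.5 if nm=="ref" else 4.5,2 if nm=="ref" else -1),(22,3,3)):
        e=line(im,z,lo,hi,cols,0);print(nm,z,e.round(1).tolist(),"L-R",round(float(np.median(e[8:])-np.median(e[:8])),2))
E
python3 s.py
```

```text
t 14.82 hol [-41.    4.4] z 69.5 yawerr deg -0.11 F [ -7.7 -10.9] 7.3 w 12.1 g 30.0
ref 42 [0.0, 0.0, 0.1, 0.2, 0.4, 0.4, 0.2, 0.1, 0.5, 0.2, 0.5, 0.5, 0.4, 0.1, -0.1, 0.2] L-R 0.16
ref 22 [2.0, -0.3, -0.0, 0.4, 0.6, 0.8, 0.9, 0.7, 0.7, 0.7, 0.8, 0.7, 0.9, 0.7, 0.6, 0.7] L-R 0.07Traceback (most recent call last):
  File "s.py", line 20, in <module>
    e=line(im,z,lo,hi,cols,0);print(nm,z,e.round(1).tolist(),"L-R",round(float(np.median(e[8:])-np.median(e[:8])),2))
  File "s.py", line 8, in line
    ys=np.linspace(-36,36,73);P=np.array([pts(y,z,0,0) for y in ys]);r0=np.interp(c,P[:,0],P[:,1])
                                          ~~~^^^^^^^^^
  File "tilt.py", line 10, in pts
    P=w(-32,Y+0);return proj(n,[P[0],P[1],10+Z])+off
                        ~~~~^^^^^^^^^^^^^^^^^^^^
  File "h.py", line 11, in proj
    K,x,Rm=cal(n);q=K@(Rm.T@(np.array(P,float)-x));return q[:2]/q[2]
           ~~~^^^
  File "h.py", line 5, in cal
    c=optics.calibration(n);o=np.array(c["orientation"],float)
ValueError: time passes only in moves, steps and waits
```

```bash
sed -i 's/^def cal(n)/import functools\n@functools.lru_cache\ndef cal(n)/' h.py; python3 s.py
```

```text
t 15.03 hol [-41.    4.4] z 69.5 yawerr deg -0.11 F [ -7.5 -10.2] 6.7 w 12.3 g 30.0
ref 42 [0.0, 0.0, 0.1, 0.2, 0.4, 0.4, 0.2, 0.1, 0.5, 0.2, 0.5, 0.5, 0.4, 0.1, -0.1, 0.2] L-R 0.16
ref 22 [2.0, -0.3, -0.0, 0.4, 0.6, 0.8, 0.9, 0.7, 0.7, 0.7, 0.8, 0.7, 0.9, 0.7, 0.6, 0.7] L-R 0.07
now 42 [-0.9, -2.5, -2.4, -2.5, -2.6, -2.5, -2.4, -2.5, -2.2, -2.2, -2.3, -3.1, -3.1, -2.9, -2.7, -3.0] L-R -0.26
now 22 [2.0, 0.8, 0.6, 0.6, 0.5, 0.7, 0.8, 0.6, 0.8, 0.8, 0.8, 0.8, 0.9, 0.7, 0.7, 0.7] L-R 0.06
```

Now about 9 mm up on the right and 11 mm on the left, with under 2° of tilt. I'll nudge it once more towards level, then ease off and lift.

move_arm --pt "0.15 0 -0.03 0 0" --pt "0 0 0 0 0" --pt "0 0 0 0 0"

```text
t: 15.4
ee_pos: [493.3, -73.9, 69.6]
orientation: [2.346, 2.089, -0.002]
ft_force: [-9.0, -8.9, 3.3]
width: 11.9
grasp_force: 30.0
```

```bash
python3 s.py
```

```text
t 15.6 hol [-41.   6.] z 69.6 yawerr deg -0.11 F [-6.1 -9.9] 3.4 w 11.6 g 30.0
ref 42 [0.0, 0.0, 0.1, 0.2, 0.4, 0.4, 0.2, 0.1, 0.5, 0.2, 0.5, 0.5, 0.4, 0.1, -0.1, 0.2] L-R 0.16
ref 22 [2.0, -0.3, -0.0, 0.4, 0.6, 0.8, 0.9, 0.7, 0.7, 0.7, 0.8, 0.7, 0.9, 0.7, 0.6, 0.7] L-R 0.07
now 42 [-2.9, -3.0, -3.0, -2.8, -2.6, -2.5, -2.5, -2.7, -1.8, -2.0, -2.0, -2.9, -3.2, -2.9, -2.8, -2.8] L-R -0.01
now 22 [2.0, 0.6, 0.5, 0.5, 0.3, 0.6, 0.7, 0.6, 0.8, 0.8, 0.8, 0.9, 0.9, 0.7, 0.7, 0.7] L-R 0.13
```

move_arm --pt "-0.1 0 -0.2 0 0" --pt "-0.1 0 -0.3 0 0" --pt "0 0 -0.4 0 0" --pt "0 0 -0.5 0 0" --pt "0 0 -0.5 0 0" --pt "0 0 -0.5 0 0" --pt "0 0 -0.5 0 0" --pt "0 0 -0.3 0 0" --pt "0 0 0 0 0" --pt "0 0 0 0 0"

```text
t: 16.85
ee_pos: [493.3, -74.9, 101.1]
orientation: [-2.347, -2.088, 0.0]
ft_force: [0.7, -0.8, -3.1]
width: 11.9
grasp_force: 30.0
```

```bash
python3 - <<'E'
from h import *
st()
im=optics.get_image("scene")
for l in ("cartridge","cell","keeper"):
    for d in spotter.regions_of("scene",l)[:1]:
        r=d["region"].astype(np.uint8);ys,xs=np.nonzero(r);print(l,round(d["conf"],2),np.round(d["point"],1),xs.min(),xs.max(),ys.min(),ys.max(),cv2.minAreaRect(np.c_[xs,ys].astype(np.float32)))
for y in(-32,32): print(y,[proj("scene",[*w(-32,y),10+h]).round(1).tolist() for h in (42,84)])
cv2.imwrite("pics/f.png",im)
G=cv2.cvtColor(im,6)
for c in (188,190,208,210,): print(c,G[190:222,c].tolist())
E
```

```text
t 16.85 hol [-40.8   5.1] z 101.1 yawerr deg -0.16 F [ 0.7 -0.7] -3.1 w 11.9 g 30.0
cartridge 0.58 [200.9 200.4] 185 217 190 210 ((200.98077392578125, 199.4038543701172), (17.650453567504883, 31.18246841430664), 78.69007110595703)
cell 0.44 [206.3 241.5] 198 212 238 244 ((204.98648071289062, 241.41891479492188), (5.096368789672852, 14.631509780883789), 80.53767395019531)
keeper 0.69 [206.4 234.7] 174 232 220 244 ((202.3965301513672, 231.92225646972656), (14.700465202331543, 58.8403434753418), 78.90628051757812)
-32 [[185.0, 211.7], [182.2, 199.0]]
32 [[213.3, 207.0], [211.6, 194.3]]
188 [60, 61, 69, 128, 195, 228, 236, 233, 223, 192, 162, 161, 164, 157, 151, 157, 161, 159, 154, 155, 133, 97, 87, 94, 107, 112, 114, 116, 109, 100, 101, 100]
190 [57, 59, 89, 153, 211, 230, 234, 231, 210, 177, 167, 166, 168, 169, 166, 168, 171, 169, 169, 170, 160, 125, 65, 34, 36, 41, 37, 43, 44, 40, 38, 41]
208 [109, 156, 182, 193, 198, 192, 171, 167, 167, 165, 163, 164, 166, 167, 163, 168, 160, 132, 81, 37, 26, 32, 24, 28, 25, 32, 31, 26, 20, 25, 25, 45]
210 [135, 177, 189, 188, 181, 172, 166, 166, 168, 162, 165, 166, 164, 167, 166, 167, 158, 123, 67, 26, 20, 25, 23, 20, 28, 27, 26, 27, 25, 25, 28, 57]
```

```bash
python3 -c "
from h import *
st();print(close_job())"
```

```text
t 17.05 hol [-40.8   5.1] z 101.0 yawerr deg -0.16 F [ 0.6 -0.3] -2.7 w 11.8 g 30.0
the job is handed in; nothing more can be done
None
```

I handed the job in at 17 s without seeing a verdict: the keeper bar is shut against its stop, the cartridge was rocked free one side at a time, and it is held level about 40 mm above its socket floor, with gripper and keeper last seen in place.

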